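# Turn the half-carved hook rail end for end in the carving machine

## Robot

A 6-joint arm with a two-finger parallel gripper is mounted at the origin on the work surface. World frame = base frame: x ahead of the robot, y to its left, z up, the work surface at z = 0. Lengths are in m, angles in rad, forces in N, time in s.
With the tool pointing down it reaches from about 0.325 to 0.9 m from the base axis. Payload 3.5 kg.
Tool frame: the origin (TCP) lies at the very end of the fingers, on their centre line; the grasp point (between the pads) lies 19 mm behind it (bot.grip_depth is the distance from the TCP to the grasp point, in m); z points along the fingers, x is the direction in which the jaws open and shut, and the axes are right-handed (so a half turn about z gives the same grasp; the last joint's range is limited). The gripper opens to 85 mm and grips with 20 to 120 N. Pads are 22 mm wide; open, the fingers measure 114 mm over their backs; the gripper's body (76 mm by 85 mm) begins 54 mm behind the grasp point. The pads swing forward as they close: fully open they stand 13 mm farther back than shut.
Start: joints at [1.132, 0.276, -0.026, 1.268, 0, 1.467], TCP at [0.206, 0.59, 0.231] pointing down, gripper open.
Joint ranges: [-3.12, 3.12], [-0.85, 1.88], [-1.08, 1.24], [-1.95, 2.15], [-1.57, 1.53], [-3.14, 3.14]. Speed limits (rad/s): [2.57, 2.57, 3.14, 3.14, 3.14, 3.14].

## Interface

Orientations are given as a rotation vector (axis times angle).
In Python, from rig import bot, optics, order gives the robot as it stands.
- The arm moves only by the tool apply_moves, never from a script. Its argument "targets" is a list of rows, each an object with "claw": the closure, from -1 (fully open) to 1 (shut), so that 0 is half open; "slide": the shift along the tool's x, y, z in mm, a list of three; "twist": the turn about the tool's z in rad. A call has 1 to 10 rows; each row is the pose to reach, as a shift and turn from the pose commanded when the call began, along the tool's axes at that moment; what a row does not reach only later rows make up. A row lasts 1/8 s, in which the tool goes at most 62.5 mm and 10.7 degrees, less where a joint would pass 70% of its speed; a pose out of reach is approached as far as the arm can. A call with a gripper value outside its range is refused whole. The fingers move at their own pace and stop on an object; "force" is the grip in N (left out, the last holds). Time passes only in rows, so rows that repeat a pose let the fingers close. It gives the time, the measured TCP pose, the force and the opening at its end, in the units of the state.
- bot.observe(): the state, without advancing time (a new reading comes with each control period).
- optics.grab_frame(name): name is "scene" or "top"; returns (picture, depth): 480x640x3 uint8, red, green, blue; 480x640 float32, m along the optical axis (not along the pixel's ray), 0 where there is no reading.
- optics.get_calibration(name): a dict with "fx", "fy", "cx", "cy" (pixels), "dist_coeffs" ([k1, k2, p1, p2, k3] as OpenCV has them; the pictures are not rectified), "pose" (4x4, takes a point from camera to world coordinates). Camera axes: x right, y up, looking along -z (the intrinsics and any distortion apply to the point x, -y, -z); pixel columns grow to the right and rows downward; lengths in m; the calibration is good to about 2 mm. A picture is of the moment at which its call begins. get_calibration takes no time and is no camera call.
- order.close_job(): hands the job in, once; it reports no verdict.
The state is a dict: "t": time; "joints": joint angles; "qvel": joint speeds; "effort": joint torques, N m; "tool_pos": TCP position; "ee_rot": TCP orientation; "ft_force": force on the tool from outside, world axes, zero at the start; "moment": the same for the moment, N m; "finger_gap": finger opening in m.
Only numpy, scipy, OpenCV 4.12 (cv2) and the standard library are available. Lean on these libraries where they do the work, as an engineer would, in place of code of your own. Each camera call takes 0.05 s, during which the arm holds its last target.

## Task

One end of the hook rail lying in the carving machine is finished. Draw the rail out, turn it end for end and slide its plain square end back in under the bridge, face up and along the fence, until it trips the limit switch's roller arm and is fully home against the end stop. Leave the things lying around the machine where they are.

Things in the scene. Friction and masses are not known exactly. Their poses are not given: they have to be found in the camera images.
- machine: Bench-top carving machine, fixed; stands anywhere, turned. Origin at bench level on the centre line of the rail's path. Own axes: the rail goes in along -y, comes out along +y; z up. Flat aluminium bed x -100 to 100, y -240 to 200 mm, top 50 mm above the bench. The switch body is on the bed at x 40 to 107, y -170 to -142 mm, 30 mm high. All mm in these notes are in this frame unless said.
- bridge (a point): Middle of the bridge beam's underside, machine's (0, -108, 100) mm, machine's axes. The beam is 44 mm deep (y -130 to -86) and 60 mm high; only 50 mm free between bed and beam, so no gripper fits under. Its cheeks (x to -112 and 112, y -138 to -80) rise to 170 mm above the bench; a motor stands out to x -155 on the -x side; the spindle (x -86 to -38, y -198 to -150) rises to 225 mm.
- mouth (a point): Where the straight fence begins, on the path's centre line: machine's (0, -66, 64) mm, machine's axes. The fence is on the -x side: face at x -22 from y -66 to -212, 24 mm high, 12 mm thick; in front of the mouth it flares away to about x -34 at y -37. There is no guide on the +x side but the roller.
- stop_face (a point): Point on the end stop's face (face at y -200, x -30 to 16, 32 mm high), machine's (0, -200, 64) mm, machine's axes: the centre of the rail's inner end face lies here when the rail is home.
- switch_arm (a joint): Swing of the limit switch's roller arm about its upright shaft, rad. 0 = at rest; grows as the entering rail pushes the roller aside (towards machine +x and -y). The switch trips at 0.42; a rail home along the fence holds it at about 0.56; limit 1.3. Light return spring, 1 to 2 N at the roller. The rail holds it aside at the start.
- roller (a point): Centre of the black roller (18 mm diameter, 11 mm thick) at the end of the 38 mm steel arm, 24 mm above the bed. At rest it stands 12 mm into the rail's path at y -169; with the rail home it bears on the rail's +x side about 14 mm from the stop.
- rail: Loose wooden hook rail, 240 (x) by 44 (y) by 28 mm (z), about 0.22 kg. Origin: centre of its underside; z up out of the carved face. Its +x end is carved (rosette on top, 2 mm proud; two corners clipped by 8 mm), its -x end plain and square. At the start it lies on the bed along the fence, carved end inside within 5 mm of the stop, plain end out in front of the bridge.
- plain_end (a point): Centre of the rail's plain square end face (the rail's own (-120, 0, 14) mm), rail's axes.
- carved_end (a point): Centre of the rail's carved end face (the rail's own (120, 0, 14) mm), rail's axes.
- done_rail: A finished rail of the same size with both ends carved, lying on the bench to the left of the machine. Origin at the centre of its underside. Leave it.
- mallet: Carver's round mallet lying on the bench beyond the machine, 230 mm long along its x, 73 mm high; origin at bench level under its balance. Leave it.
- gouge: Carving gouge with wooden handle lying on the bench beyond the machine, 250 mm long along its x, 26 mm high; origin at bench level near its middle. Leave it.
- bowl: Wooden bowl 116 mm wide, 55 mm high, on the bench to the right of the machine; origin at the centre of its underside. Leave it.

How it is judged:
By the outcome, as a careful person would: the job done as asked, in the order asked, and still so for the second after the job is handed in, with the robot touching nothing.
It also fails if it takes over 69 s, if anything falls off the work surface, if the arm or the gripper's body presses on something with over 40 N, if the wrist force passes 120 N, or if a joint passes its speed limit or range.

## Working session

There is one attempt and no reset: what is moved stays moved. The work goes in short steps, Python scripts to look and compute and a tool call to move; the robot and the scene stay as the last step left them, time stands still between calls to the robot, and variables do not carry over. Pictures are saved under pics/ and viewed, and the job is handed in when it is done.

Besides the shell and the picture viewer there is one more tool, called after "Emit:" as name([rows], argument=value, ...), one row to a line, values as JSON. apply_moves: Moves the arm, as the interface text tells. Its arguments: {"type":"object","properties":{"targets":{"type":"array","items":{"type":"object","properties":{"claw":{"type":"number"},"slide":{"type":"array","items":{"type":"number"}},"twist":{"type":"number"}}}},"force":{"type":"number"}},"required":["targets"]}

```bash
mkdir -p pics; ls; python3 - <<'E'
from rig import bot, optics, order
import cv2, numpy as np
print(bot.observe(), bot.grip_depth)
for n in ("scene","top"):
    p,d=optics.grab_frame(n)
    cv2.imwrite(f"pics/{n}0.png",p[:,:,::-1]); np.save(f"pics/{n}0.npy",d)
    c=optics.get_calibration(n); print(n,c)
E
```

```text
pics
{'t': 0.0, 'joints': array([ 1.13162017e+00,  2.77128340e-01, -2.79035499e-02,  1.26801683e+00,
        2.42664769e-05,  1.46737225e+00]), 'qvel': array([ 0.00185212, -0.00055239, -0.00048103, -0.00084981, -0.00185135,
        0.00011125]), 'effort': array([-9.48228553e-04, -4.45511055e+01,  2.95202172e+01,  1.65400986e-02,
       -8.34106936e-05,  6.08090517e-06]), 'tool_pos': array([0.20560194, 0.58937303, 0.23015193]), 'ee_rot': array([ 2.56050274,  1.81840456, -0.00309838]), 'ft_force': array([ 0.06926352, -1.15317919,  0.91798931]), 'moment': array([ 0.01654391, -0.04284436, -0.03711677]), 'finger_gap': 0.08554898165997203} 0.0187
scene {'fx': 500.56385934849965, 'fy': 500.56385934849965, 'cx': 311.3876040243907, 'cy': 246.07928208782693, 'dist_coeffs': array([0.03187044, 0.        , 0.        , 0.        , 0.        ]), 'pose': array([[-0.43334502, -0.57927301,  0.69040197,  1.56864166],
       [ 0.90100841, -0.26155483,  0.34608223,  0.50655171],
       [-0.01989813,  0.77203099,  0.63527334,  0.98520539],
       [ 0.        ,  0.        ,  0.        ,  1.        ]])}
top {'fx': 541.015773985441, 'fy': 541.015773985441, 'cx': 317.54361899373606, 'cy': 240.58789965547274, 'dist_coeffs': array([-0.11220802,  0.        ,  0.        ,  0.        ,  0.        ]), 'pose': array([[-0.00823203,  0.98560173, -0.16888297,  0.31328415],
       [-0.99985389, -0.01064314, -0.01337649,  0.00632265],
       [-0.01498133,  0.16874818,  0.98554534,  1.61685374],
       [ 0.        ,  0.        ,  0.        ,  1.        ]])}
```

View pics/scene0.png

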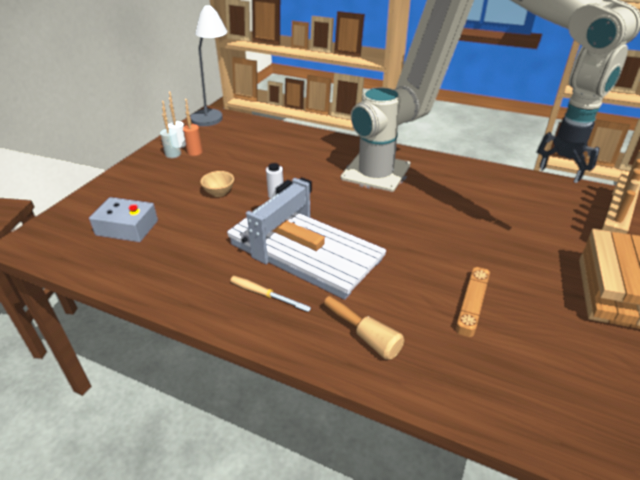

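View pics/top0.png

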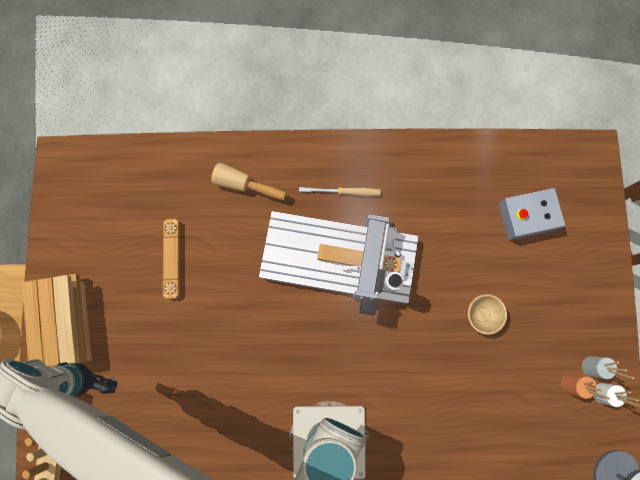

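The top view shows the machine at about (340,258), with the bed's open end to the left (+y world). The rail's plain end is at about (320,253), the carved end shows right of the bridge at about (392,264). Next I'll measure.

```bash
cat > h.py <<'E'
import numpy as np, cv2
from rig import bot, optics, order
def cloud(n,d=None,p=None):
    if d is None: p,d=optics.grab_frame(n)
    c=optics.get_calibration(n)
    K=np.array([[c['fx'],0,c['cx']],[0,c['fy'],c['cy']],[0,0,1]])
    v,u=np.mgrid[0:480,0:640]
    uv=np.stack([u,v],-1).reshape(-1,1,2).astype(np.float64)
    n_=cv2.undistortPoints(uv,K,np.array(c['dist_coeffs'])).reshape(480,640,2)
    P=np.stack([n_[...,0]*d,-n_[...,1]*d,-d],-1)
    W=P@c['pose'][:3,:3].T+c['pose'][:3,3]
    W[d<=0]=np.nan
    return p,d,W
def project(n,X):
    c=optics.get_calibration(n)
    K=np.array([[c['fx'],0,c['cx']],[0,c['fy'],c['cy']],[0,0,1]])
    T=np.linalg.inv(c['pose']); X=np.atleast_2d(X)
    Pc=X@T[:3,:3].T+T[:3,3]; Pc=Pc*[1,-1,-1]
    return cv2.projectPoints(Pc.reshape(-1,1,3),np.zeros(3),np.zeros(3),K,np.array(c['dist_coeffs']))[0].reshape(-1,2)
E
python3 - <<'E'
from h import *
for n in ("top","scene"):
    d=np.load(f"pics/{n}0.npy"); _,_,W=cloud(n,d); p=cv2.imread(f"pics/{n}0.png")[:,:,::-1]
    x,y,z=W[...,0],W[...,1],W[...,2]
    reg=(x>0.35)&(x<0.8)&(y>-0.3)&(y<0.25)
    tab=reg&(abs(z)<.012); print(n,'table z',np.median(z[tab]))
    bed=reg&(z>0.042)&(z<0.058)&(p.min(-1)>100)
    bed=cv2.morphologyEx(bed.astype(np.uint8),cv2.MORPH_OPEN,np.ones((3,3)))>0
    P=W[bed]; print('bed',len(P),np.median(P[:,2]))
    r=cv2.minAreaRect(P[:,:2].astype(np.float32)*1000); print(r, cv2.boxPoints(r))
    hsv=cv2.cvtColor(np.ascontiguousarray(p),cv2.COLOR_RGB2HSV)
    rail=reg&(z>0.070)&(z<0.086)&(hsv[...,1]>90)&(hsv[...,0]<25)
    nl,lab,st,ce=cv2.connectedComponentsWithStats(rail.astype(np.uint8))
    for i in range(1,nl):
        if st[i,4]<60: continue
        Q=W[lab==i]; r=cv2.minAreaRect(Q[:,:2].astype(np.float32)*1000)
        print('rail',st[i],np.median(Q[:,2]),r); print(cv2.boxPoints(r))
    beam=reg&(z>0.152)&(z<0.18); Q=W[beam]; r=cv2.minAreaRect(Q[:,:2].astype(np.float32)*1000); print('beam',len(Q),np.median(Q[:,2]),r)
E
python3 -c "
import cv2
a=cv2.imread('pics/top0.png')[190:330,240:450]
cv2.imwrite('pics/topc.png',cv2.resize(a,None,fx=3.8,fy=3.8,interpolation=cv2.INTER_CUBIC))"
```

```text
top table z 0.0004895659616241943
bed 6510 0.05045837051702018
((535.9735107421875, -33.82212829589844), (441.5763244628906, 202.0266876220703), 79.60900115966797) [[ 396.79443 -232.7701 ]
 [ 595.5078  -269.20856]
 [ 675.1526   165.12584]
 [ 476.4392   201.5643 ]]
rail [318 244  45  22 633] 0.07854269698658323 ((535.4015502929688, -36.28068542480469), (125.76176452636719, 43.66665267944336), 78.91848754882812)
[[ 501.8893    -93.792656]
 [ 544.7417   -102.185616]
 [ 568.9138     21.231285]
 [ 526.0614     29.624245]]
rail [383 256  18  16 208] 0.07881103699349779 ((508.1999816894531, -184.69232177734375), (48.198856353759766, 42.24004364013672), 82.94629669189453)
[[ 484.2804  -206.01581]
 [ 526.20074 -211.20288]
 [ 532.11957 -163.36884]
 [ 490.19922 -158.18176]]
beam 1780 0.1609157505004578 ((494.10101318359375, -140.64138793945312), (105.98678588867188, 267.907958984375), 79.57628631591797)
scene table z -0.0010325016328082137
bed 4545 0.0488721417368162
((562.7984008789062, 32.56463623046875), (568.8284912109375, 277.36883544921875), 69.15467071533203) [[ 331.98386 -183.88277]
 [ 591.1974  -282.5835 ]
 [ 793.6129   249.01204]
 [ 534.3994   347.71277]]
rail [276 220  48  27 524] 0.0762952109308187 ((536.1528930664062, -46.148658752441406), (149.7384490966797, 48.81960678100586), 78.4093246459961)
[[ 497.19824  -114.58676 ]
 [ 545.02234  -124.39552 ]
 [ 575.10754    22.289444]
 [ 527.28345    32.098206]]
beam 1073 0.15970686222376185 ((502.6902160644531, -143.80482482910156), (112.60635375976562, 263.4290466308594), 79.78704833984375)
```

View pics/topc.png

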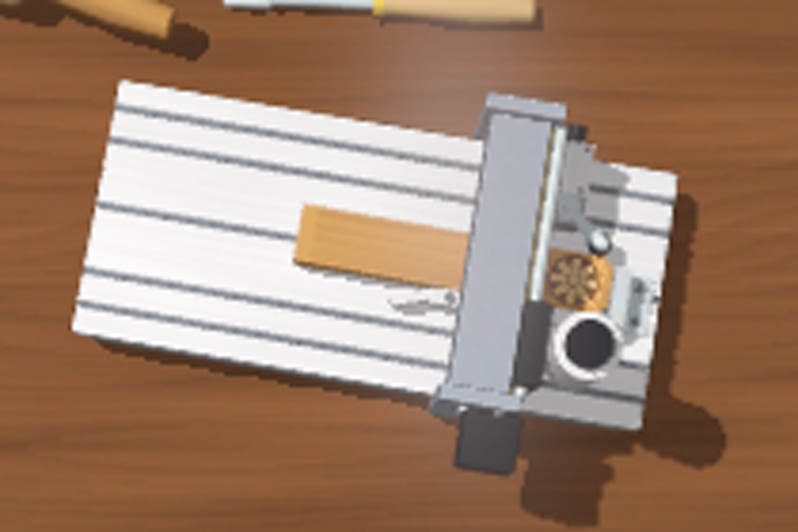

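```bash
cat >> h.py <<'E'
def mach(o,yaw):
    c,s=np.cos(yaw),np.sin(yaw)
    return np.array([[c,-s,0,o[0]],[s,c,0,o[1]],[0,0,1,0],[0,0,0,1.]])
def m2w(T,X): X=np.atleast_2d(X)/1000; return X@T[:3,:3].T+T[:3,3]
E
python3 - <<'E'
from h import *
from scipy.optimize import least_squares
p=cv2.imread("pics/top0.png"); g=cv2.cvtColor(p,cv2.COLOR_BGR2GRAY)
C=np.array([[-100,200,50],[100,200,50],[100,-240,50],[-100,-240,50.]])
z=lambda u,v:((u+.5)/3.8-.5+240,(v+.5)/3.8-.5+190)
px=np.array([z(73,331),z(120,82),z(677,175),z(641,428)],np.float32).reshape(-1,1,2)
px2=cv2.cornerSubPix(g,px.copy(),(4,4),(-1,-1),(cv2.TERM_CRITERIA_EPS+cv2.TERM_CRITERIA_MAX_ITER,50,.01)).reshape(-1,2)
print(px.reshape(-1,2),px2)
for P in (px.reshape(-1,2),px2):
    f=lambda q:(project("top",m2w(mach(q[:2],q[2]),C))-P).ravel()
    r=least_squares(f,[.5396,-.0141,-.1813]); print(r.x,np.round(r.fun,2))
s=cv2.imread("pics/scene0.png")
T=mach(r.x[:2],r.x[2])
for n,im,roi in (("top",p,(240,190,210,140)),("scene",s,(220,170,180,130))):
    im=im.copy(); x,y,w,h=roi; k=3.8
    big=cv2.resize(im[y:y+h,x:x+w],None,fx=k,fy=k,interpolation=cv2.INTER_CUBIC)
    for L in (C,np.array([[-22,42,78],[22,42,78],[22,-80,78],[-22,-80,78]]),np.array([[-112,-80,170],[112,-80,170],[112,-138,170],[-112,-138,170]]),np.array([[-22,-66,74],[-22,-66,74]])):
        q=(project(n,m2w(T,L))-[x,y]+.5)*k-.5
        cv2.polylines(big,[np.round(q).astype(int).reshape(-1,1,2)],True,(0,0,255),1)
    cv2.imwrite(f"pics/ov_{n}.png",big)
E
```

```text
[[258.8421  276.73685]
 [271.21054 211.21053]
 [417.78946 235.6842 ]
 [408.3158  302.26315]] [[258.351   276.29977]
 [271.30084 210.63055]
 [417.49344 235.6238 ]
 [408.03192 302.62366]]
[ 0.5386186  -0.01452165 -0.17916083] [-0.17  0.29  0.06 -0.25  0.19 -0.34 -0.08  0.27]
[ 0.53923778 -0.01380778 -0.18344505] [-0.01  0.21 -0.07 -0.13  0.33 -0.12 -0.25  0.02]
```

View pics/ov_top.png

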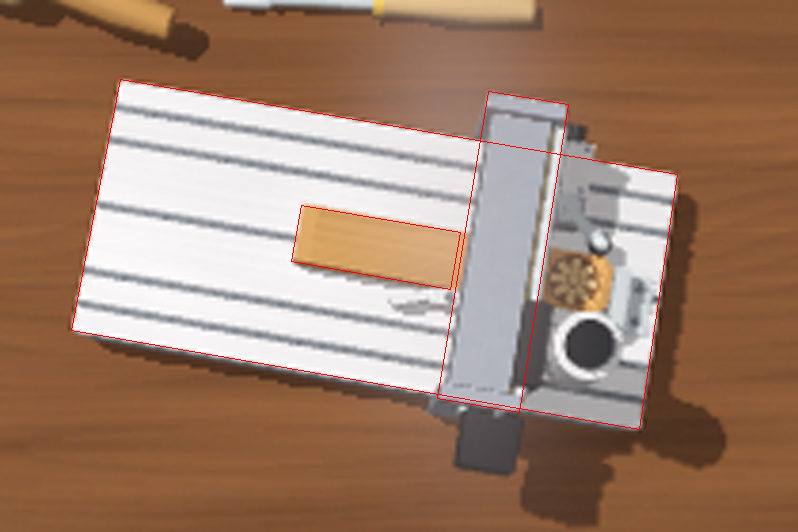

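View pics/ov_scene.png

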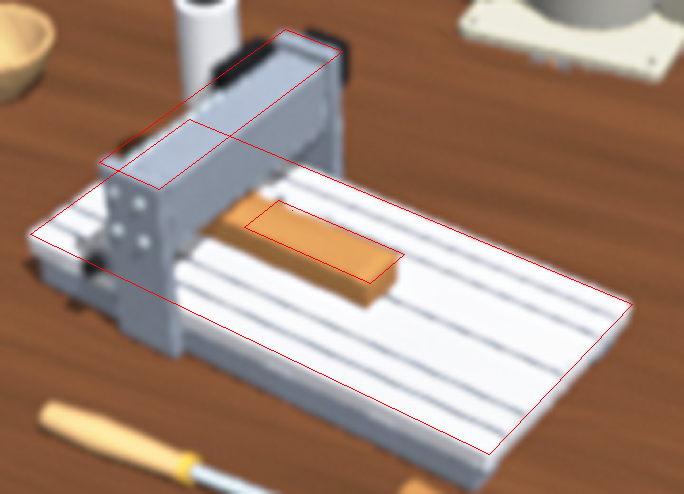

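The overlay in both views matches the bed, the bridge and the rail (plain end at about y 40 mm).

```bash
cat >> h.py <<'E'
from scipy.spatial.transform import Rotation as R
M=mach([.5392,-.0139],-.182)
def plan(xm,ym,zm,yaw_m=0.):
    """target TCP in machine mm, tool-x yaw relative to machine x. prints slide/twist"""
    s=bot.observe(); Rt=R.from_rotvec(s['ee_rot']).as_matrix()
    d=m2w(M,[xm,ym,zm])[0]-s['tool_pos']
    yaw=np.arctan2(Rt[1,0],Rt[0,0]); tgt=-.182+yaw_m
    dw=(tgt-yaw+np.pi)%(2*np.pi)-np.pi
    print('slide',np.round(Rt.T@d*1000,1),'twist',round(-dw,4),'| tilt',np.round(Rt[2],4))
def where():
    s=bot.observe(); Rt=R.from_rotvec(s['ee_rot']).as_matrix()
    p=np.linalg.inv(M)@np.r_[s['tool_pos'],1]; a=np.arctan2(Rt[1,0],Rt[0,0])+.182
    f=M[:3,:3].T@s['ft_force']
    print('t %.2f'%s['t'],'machine mm',np.round(p[:3]*1000,1),'yaw_m %.4f'%a,'F_m',np.round(f,1),'gap %.1f'%(s['finger_gap']*1000),'q',np.round(s['joints'],2))
E
python3 - <<'E'
from h import *
where(); plan(0,0,150)
E
```

```text
t 0.10 machine mm [-437.2  533.   230.3] yaw_m 1.4170 F_m [ 0.3 -0.5  0.1] gap 85.3 q [ 1.13  0.28 -0.03  1.27 -0.    1.47]
slide [-459.5  513.8   81.1] twist 1.417 | tilt [-2.e-03 -2.e-04 -1.e+00]
```

Emit:
apply_moves([
  {"slide": [-460, 514, 81], "twist": 1.417, "claw": -1},
  {"slide": [-460, 514, 81], "twist": 1.417, "claw": -1},
  {"slide": [-460, 514, 81], "twist": 1.417, "claw": -1},
  {"slide": [-460, 514, 81], "twist": 1.417, "claw": -1},
  {"slide": [-460, 514, 81], "twist": 1.417, "claw": -1},
  {"slide": [-460, 514, 81], "twist": 1.417, "claw": -1},
  {"slide": [-460, 514, 81], "twist": 1.417, "claw": -1},
  {"slide": [-460, 514, 81], "twist": 1.417, "claw": -1},
  {"slide": [-460, 514, 81], "twist": 1.417, "claw": -1},
  {"slide": [-460, 514, 81], "twist": 1.417, "claw": -1},
])

```text
t: 1.35
tool_pos: [0.5067, 0.0449, 0.158]
ee_rot: [-3.128, 0.286, 0.0]
ft_force: [1.3, 0.8, 0.8]
finger_gap: 0.0853
```

```bash
python3 - <<'E'
from h import *
where(); plan(0,0,150); plan(0,0,51)
E
```

```text
t 1.35 machine mm [-42.6  51.9 158. ] yaw_m -0.0002 F_m [1.2 1.1 0.8] gap 85.3 q [-0.04  0.12 -0.38  1.07  0.    1.71]
slide [42.6 51.9  7.9] twist -0.0002 | tilt [-2.e-04 -3.e-04 -1.e+00]
slide [ 42.6  52.  106.9] twist -0.0002 | tilt [-2.e-04 -3.e-04 -1.e+00]
```

Emit:
apply_moves([
  {"slide": [0, 0, 0], "twist": 0, "claw": -1},
  {"slide": [0, 0, 0], "twist": 0, "claw": -1},
])

```text
t: 1.6
tool_pos: [0.5054, 0.0469, 0.1579]
ee_rot: [-3.128, 0.287, 0.003]
ft_force: [0.6, -0.3, -0.4]
finger_gap: 0.0854
```

```bash
python3 - <<'E'
from h import *
where(); plan(0,0,150); plan(0,0,51)
E
```

```text
t 1.60 machine mm [-44.2  53.7 157.9] yaw_m -0.0008 F_m [ 0.6 -0.1 -0.4] gap 85.4 q [-0.04  0.12 -0.38  1.07  0.    1.72]
slide [44.3 53.7  7.8] twist -0.0008 | tilt [-1.9e-03 -2.0e-04 -1.0e+00]
slide [ 44.4  53.7 106.8] twist -0.0008 | tilt [-1.9e-03 -2.0e-04 -1.0e+00]
```

Emit:
apply_moves([
  {"slide": [44.3, 53.7, 20], "twist": 0, "claw": -1},
  {"slide": [44.3, 53.7, 40], "twist": 0, "claw": -1},
  {"slide": [44.3, 53.7, 80], "twist": 0, "claw": -1},
  {"slide": [44.3, 53.7, 106], "twist": 0, "claw": -1},
  {"slide": [44.3, 53.7, 106], "twist": 0, "claw": -1},
  {"slide": [44.3, 53.7, 106], "twist": 0, "claw": -1},
])

```text
t: 2.35
tool_pos: [0.5406, -0.0129, 0.0535]
ee_rot: [-3.129, 0.283, -0.002]
ft_force: [0.7, -0.3, -0.3]
finger_gap: 0.0856
```

```bash
python3 - <<'E'
from h import *
where(); plan(0,0,51)
p,d=optics.grab_frame("scene"); cv2.imwrite("pics/s1.png",cv2.resize(p[120:320,180:440,::-1],None,fx=3,fy=3,interpolation=cv2.INTER_CUBIC))
E
```

```text
t 2.35 machine mm [ 1.2  1.2 53.5] yaw_m 0.0019 F_m [ 0.7 -0.2 -0.3] gap 85.6 q [-0.14  0.29 -0.42  0.86  0.    1.61]
slide [-1.2  1.2  2.5] twist 0.0019 | tilt [ 1.3e-03 -2.0e-04 -1.0e+00]
```

View pics/s1.png

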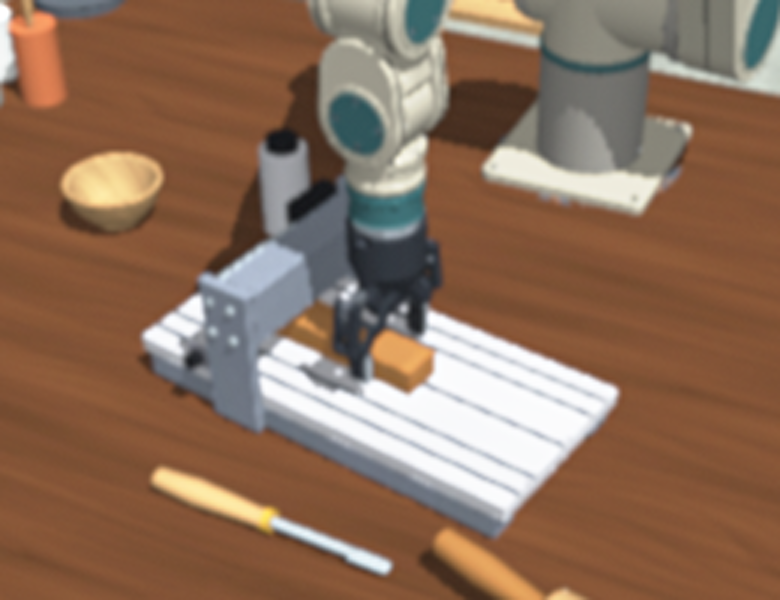

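The fingers straddle the rail at about (385,340) in the crop. I'll close on it now.

Emit:
apply_moves([
  {"slide": [-1, 1, 2], "twist": 0.002, "claw": -1},
  {"slide": [-1, 1, 2], "twist": 0.002, "claw": 1},
  {"slide": [-1, 1, 2], "twist": 0.002, "claw": 1},
  {"slide": [-1, 1, 2], "twist": 0.002, "claw": 1},
  {"slide": [-1, 1, 2], "twist": 0.002, "claw": 1},
  {"slide": [-1, 1, 2], "twist": 0.002, "claw": 1},
], force=40)

```text
t: 3.15
tool_pos: [0.5396, -0.015, 0.051]
ee_rot: [3.128, -0.289, 0.002]
ft_force: [0.2, 0.3, 4.8]
finger_gap: 0.0434
```

```bash
python3 - <<'E'
from h import *
where()
E
```

```text
t 3.15 machine mm [ 0.5 -1.  51. ] yaw_m -0.0022 F_m [0.2 0.3 4.8] gap 43.4 q [-0.15  0.29 -0.43  0.85 -0.    1.61]
```

Emit:
apply_moves([
  {"slide": [0, -5, -0.5], "twist": 0, "claw": 1},
  {"slide": [0, -25, -0.5], "twist": 0, "claw": 1},
  {"slide": [0, -45, -0.5], "twist": 0, "claw": 1},
  {"slide": [0, -65, -0.5], "twist": 0, "claw": 1},
  {"slide": [0, -85, -0.5], "twist": 0, "claw": 1},
  {"slide": [0, -105, -0.5], "twist": 0, "claw": 1},
  {"slide": [0, -125, -0.5], "twist": 0, "claw": 1},
  {"slide": [0, -145, -0.5], "twist": 0, "claw": 1},
  {"slide": [0, -155, -0.5], "twist": 0, "claw": 1},
  {"slide": [0, -155, -0.5], "twist": 0, "claw": 1},
])

```text
t: 4.4
tool_pos: [0.5671, 0.1399, 0.051]
ee_rot: [-3.125, 0.286, 0.001]
ft_force: [0.2, 2.8, 5.2]
finger_gap: 0.0436
```

```bash
python3 - <<'E'
from h import *
where()
p,d=optics.grab_frame("top"); cv2.imwrite("pics/t2.png",cv2.resize(p[190:330,240:450,::-1],None,fx=3.8,fy=3.8,interpolation=cv2.INTER_CUBIC))
E
```

```text
t 4.40 machine mm [ -0.4 156.3  51. ] yaw_m -0.0008 F_m [-0.3  2.8  5.2] gap 43.6 q [ 0.13  0.36 -0.33  0.89  0.    1.88]
```

View pics/t2.png

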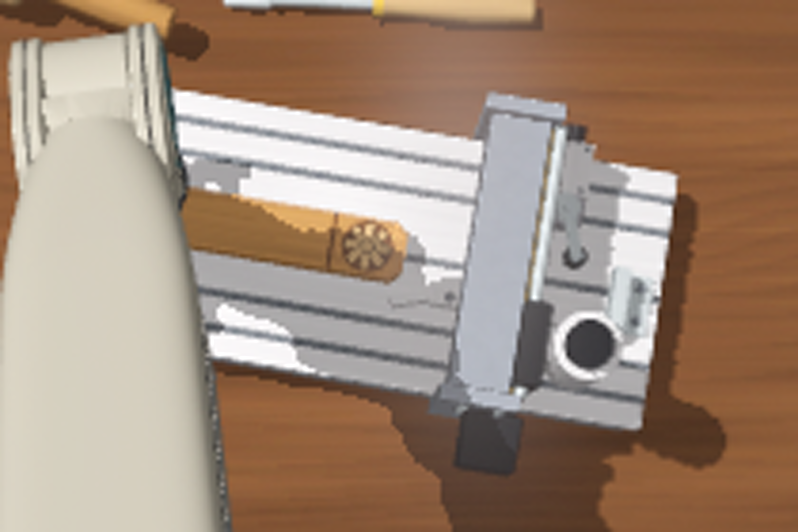

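The rail is clear of the bridge: carved end at about (405,250) in the crop, and the roller has sprung back. Next I'll regrip at the rail's centre.

Emit:
apply_moves([
  {"slide": [0, 0, 0], "twist": 0, "claw": -0.5},
  {"slide": [0, 0, 0], "twist": 0, "claw": -0.5},
  {"slide": [0, 0, 0], "twist": 0, "claw": -0.5},
  {"slide": [0, 40, 0], "twist": 0, "claw": -0.5},
  {"slide": [0, 79, 0], "twist": 0, "claw": -0.5},
  {"slide": [0, 79, 0], "twist": 0, "claw": -0.5},
  {"slide": [0, 79, 0], "twist": 0, "claw": 1},
  {"slide": [0, 79, 0], "twist": 0, "claw": 1},
  {"slide": [0, 79, 0], "twist": 0, "claw": 1},
  {"slide": [0, 79, 0], "twist": 0, "claw": 1},
], force=60)

```text
t: 5.7
tool_pos: [0.5534, 0.0606, 0.0512]
ee_rot: [-3.128, 0.287, -0.001]
ft_force: [-0.0, -0.1, 2.2]
finger_gap: 0.0429
```

```bash
python3 - <<'E'
from h import *
where()
E
```

```text
t 5.70 machine mm [ 0.5 75.8 51.2] yaw_m -0.0011 F_m [ 0.  -0.1  2.2] gap 42.9 q [-0.01  0.31 -0.39  0.87  0.    1.75]
```

Emit:
apply_moves([
  {"slide": [0, 0, -10], "twist": 0, "claw": 1},
  {"slide": [0, 0, -35], "twist": 0, "claw": 1},
  {"slide": [0, 0, -60], "twist": 0, "claw": 1},
  {"slide": [0, 0, -70], "twist": -0.1, "claw": 1},
  {"slide": [0, 0, -70], "twist": -0.25, "claw": 1},
  {"slide": [0, 0, -70], "twist": -0.42, "claw": 1},
  {"slide": [0, 0, -70], "twist": -0.59, "claw": 1},
  {"slide": [0, 0, -70], "twist": -0.76, "claw": 1},
  {"slide": [0, 0, -70], "twist": -0.93, "claw": 1},
  {"slide": [0, 0, -70], "twist": -1.1, "claw": 1},
])

```text
t: 6.95
tool_pos: [0.552, 0.06, 0.1206]
ee_rot: [-2.813, -1.397, 0.002]
ft_force: [0.4, 0.6, -2.6]
finger_gap: 0.0429
```

Emit:
apply_moves([
  {"slide": [0, 0, 0], "twist": -0.17, "claw": 1},
  {"slide": [0, 0, 0], "twist": -0.34, "claw": 1},
  {"slide": [0, 0, 0], "twist": -0.51, "claw": 1},
  {"slide": [0, 0, 0], "twist": -0.68, "claw": 1},
  {"slide": [0, 0, 0], "twist": -0.85, "claw": 1},
  {"slide": [0, 0, 0], "twist": -1.02, "claw": 1},
  {"slide": [0, 0, 0], "twist": -1.19, "claw": 1},
  {"slide": [0, 0, 0], "twist": -1.36, "claw": 1},
  {"slide": [0, 0, 0], "twist": -1.53, "claw": 1},
  {"slide": [0, 0, 0], "twist": -1.7, "claw": 1},
])

```text
t: 8.2
tool_pos: [0.552, 0.0601, 0.1206]
ee_rot: [-0.807, -3.035, 0.0]
ft_force: [0.5, -0.6, -2.2]
finger_gap: 0.0431
```

Emit:
apply_moves([
  {"slide": [0, 0, 0], "twist": -0.17, "claw": 1},
  {"slide": [0, 0, 0], "twist": -0.3, "claw": 1},
  {"slide": [0, 0, 0], "twist": -0.341, "claw": 1},
  {"slide": [0, 0, 0], "twist": -0.341, "claw": 1},
  {"slide": [0, 0, 0], "twist": -0.341, "claw": 1},
])

```text
t: 8.82
tool_pos: [0.5525, 0.06, 0.1208]
ee_rot: [-0.29, -3.128, 0.0]
ft_force: [-0.4, -0.5, -2.4]
finger_gap: 0.0429
```

```bash
python3 - <<'E'
from h import *
where();plan(0,78,121,np.pi)
p,d=optics.grab_frame("scene"); cv2.imwrite("pics/s3.png",cv2.resize(p[120:320,180:440,::-1],None,fx=3,fy=3,interpolation=cv2.INTER_CUBIC))
E
```

```text
t 8.82 machine mm [ -0.3  75.1 120.8] yaw_m 3.1385 F_m [-0.3 -0.6 -2.4] gap 42.9 q [-0.01  0.24 -0.32  1.01  0.   -1.39]
slide [-0.3  2.9 -0.2] twist -0.0031 | tilt [ 6.e-04 -1.e-04 -1.e+00]
```

View pics/s3.png

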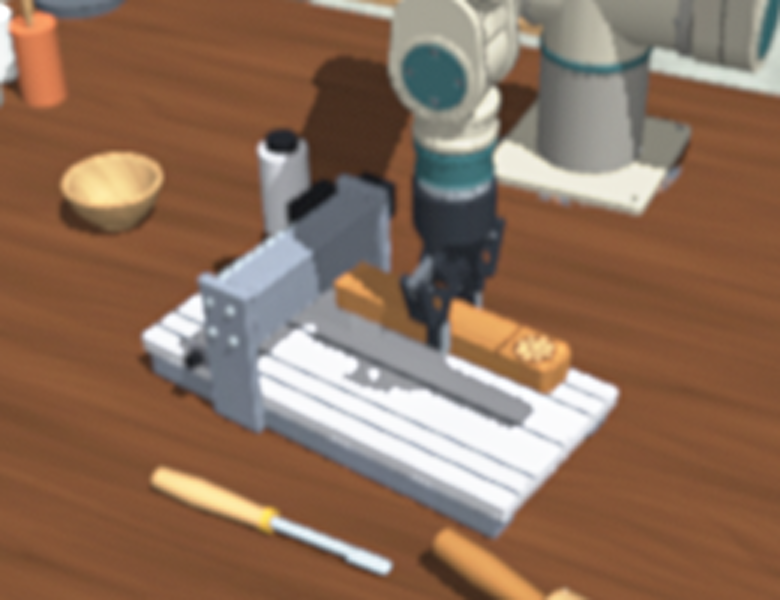

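The rail is turned: plain end towards the bridge at about (345,290), carved end out at about (540,350). I'll lower it.

Emit:
apply_moves([
  {"slide": [0, 3, 20], "twist": -0.003, "claw": 1},
  {"slide": [0, 3, 50], "twist": -0.003, "claw": 1},
  {"slide": [0, 3, 63], "twist": -0.003, "claw": 1},
  {"slide": [0, 3, 67], "twist": -0.003, "claw": 1},
  {"slide": [0, 3, 69.5], "twist": -0.003, "claw": 1},
  {"slide": [0, 3, 69.5], "twist": -0.003, "claw": 1},
])

```text
t: 9.62
tool_pos: [0.5542, 0.0629, 0.0522]
ee_rot: [0.285, 3.127, 0.0]
ft_force: [0.1, -0.7, -1.4]
finger_gap: 0.0425
```

```bash
python3 - <<'E'
from h import *
where()
E
```

```text
t 9.62 machine mm [ 0.8 78.2 52.2] yaw_m 3.1420 F_m [ 0.3 -0.7 -1.4] gap 42.5 q [-0.    0.31 -0.39  0.87  0.   -1.39]
```

Lower 1 mm more, release, move to the outer end and grip.

Emit:
apply_moves([
  {"slide": [0, 0, 0.8], "twist": 0, "claw": 1},
  {"slide": [0, 0, 0.8], "twist": 0, "claw": -0.5},
  {"slide": [0, 0, 0.8], "twist": 0, "claw": -0.5},
  {"slide": [0, 0, 0.8], "twist": 0, "claw": -0.5},
  {"slide": [0, 40, 0.8], "twist": 0, "claw": -0.5},
  {"slide": [0, 75, 0.8], "twist": 0, "claw": -0.5},
  {"slide": [0, 75, 0.8], "twist": 0, "claw": -0.5},
], force=40)

```text
t: 10.5
tool_pos: [0.5677, 0.1385, 0.0509]
ee_rot: [0.28, 3.128, 0.001]
ft_force: [0.3, -1.0, 1.6]
finger_gap: 0.0639
```

```bash
python3 - <<'E'
from h import *
where(); plan(0,153,51,np.pi)
p,d=optics.grab_frame("top"); cv2.imwrite("pics/t4.png",cv2.resize(p[190:330,240:450,::-1],None,fx=3.8,fy=3.8,interpolation=cv2.INTER_CUBIC))
p,d,W=cloud("top",d,p)
x=np.linalg.inv(M); Q=W@x[:3,:3].T+x[:3,3]; Q*=1000
hsv=cv2.cvtColor(p,cv2.COLOR_RGB2HSV)
m=(Q[...,2]>70)&(Q[...,2]<86)&(hsv[...,1]>90)&(hsv[...,0]<25)&(abs(Q[...,0])<60)&(Q[...,1]>-70)&(Q[...,1]<210)
for a in range(-50,200,10):
    s=Q[m&(Q[...,1]>a)&(Q[...,1]<=a+10)]
    if len(s)>20: print(a,len(s),np.round([s[:,0].min(),s[:,0].max()],1))
print(Q[m][:,1].min())
E
```

```text
t 10.50 machine mm [  0.5 155.1  50.9] yaw_m 3.1450 F_m [ 0.5 -0.9  1.6] gap 63.9 q [ 0.13  0.36 -0.33  0.88  0.   -1.26]
slide [ 0.5 -2.1 -0.1] twist 0.0034 | tilt [-1.2e-03  7.0e-04 -1.0e+00]
-40 49 [-21.1  20.4]
-30 53 [-21.8  21.1]
-20 48 [-21.9  21.5]
-10 52 [-22.2  21.4]
0 48 [-20.2  21. ]
10 48 [-21.7  19.8]
20 56 [-21.5  21.2]
30 51 [-21.6  21.7]
40 54 [-21.8  20.6]
50 51 [-20.2  21.3]
60 54 [-22.1  20.5]
70 49 [-21.3  20.9]
80 50 [-22.6  20.2]
90 53 [-21.3  20.5]
100 46 [-21.8  21.3]
110 48 [-21.9  21. ]
120 38 [-16.8  21.5]
-43.81361576592704
```

View pics/t4.png

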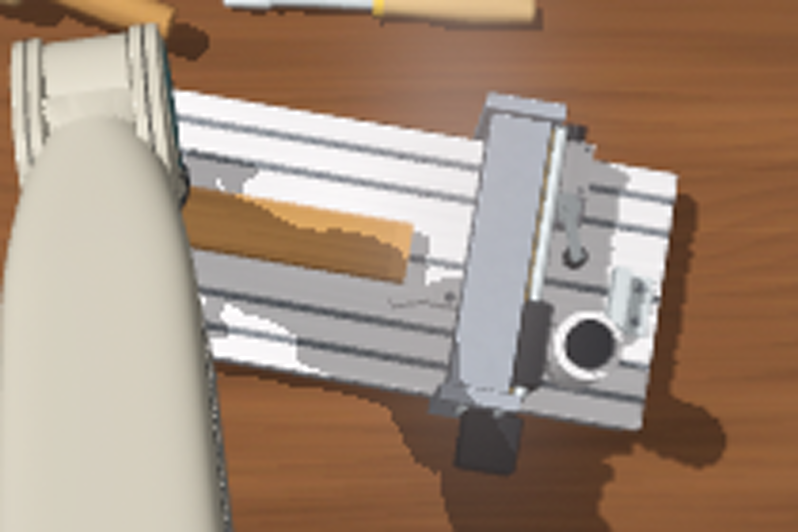

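The rail lies straight, at x≈-0.4, with its inner end at y≈-44 (crop about (410,250)). Grip and start pushing in.

Emit:
apply_moves([
  {"slide": [0, 0, 0], "twist": 0.003, "claw": 1},
  {"slide": [0, 0, 0], "twist": 0.003, "claw": 1},
  {"slide": [0, 0, 0], "twist": 0.003, "claw": 1},
  {"slide": [0, -5, -0.3], "twist": 0.003, "claw": 1},
  {"slide": [0, -15, -0.3], "twist": 0.003, "claw": 1},
  {"slide": [0, -30, -0.3], "twist": 0.003, "claw": 1},
  {"slide": [0, -45, -0.3], "twist": 0.003, "claw": 1},
  {"slide": [0, -60, -0.3], "twist": 0.003, "claw": 1},
  {"slide": [0, -70, -0.3], "twist": 0.003, "claw": 1},
  {"slide": [0, -70, -0.3], "twist": 0.003, "claw": 1},
], force=50)

```text
t: 11.8
tool_pos: [0.5539, 0.0663, 0.0508]
ee_rot: [-0.292, -3.127, 0.002]
ft_force: [0.6, -0.2, -1.5]
finger_gap: 0.0435
```

```bash
python3 - <<'E'
from h import *
where()
E
```

```text
t 11.80 machine mm [-0.1 81.5 50.8] yaw_m 3.1372 F_m [ 0.6 -0.1 -1.5] gap 43.5 q [ 0.    0.32 -0.39  0.87 -0.   -1.38]
```

Emit:
apply_moves([
  {"slide": [0, -10, 0], "twist": 0, "claw": 1},
  {"slide": [0, -20, 0], "twist": 0, "claw": 1},
  {"slide": [0, -30, 0], "twist": 0, "claw": 1},
  {"slide": [0, -40, 0], "twist": 0, "claw": 1},
  {"slide": [0, -46, 0], "twist": 0, "claw": 1},
  {"slide": [0, -52, 0], "twist": 0, "claw": 1},
  {"slide": [0, -58, 0], "twist": 0, "claw": 1},
  {"slide": [0, -64, 0], "twist": 0, "claw": 1},
  {"slide": [0, -70, 0], "twist": 0, "claw": 1},
  {"slide": [0, -70, 0], "twist": 0, "claw": 1},
])

```text
t: 13.05
tool_pos: [0.5414, -0.0019, 0.0509]
ee_rot: [0.291, 3.128, -0.002]
ft_force: [-0.2, -0.4, -2.0]
finger_gap: 0.0431
```

```bash
python3 - <<'E'
from h import *
where()
p,d=optics.grab_frame("top"); cv2.imwrite("pics/t5.png",cv2.resize(p[210:310,340:440,::-1],None,fx=6,fy=6,interpolation=cv2.INTER_CUBIC))
E
```

```text
t 13.05 machine mm [ 0.  12.2 50.9] yaw_m 3.1381 F_m [-0.1 -0.4 -2. ] gap 43.1 q [-0.12  0.29 -0.42  0.86 -0.   -1.51]
```

View pics/t5.png

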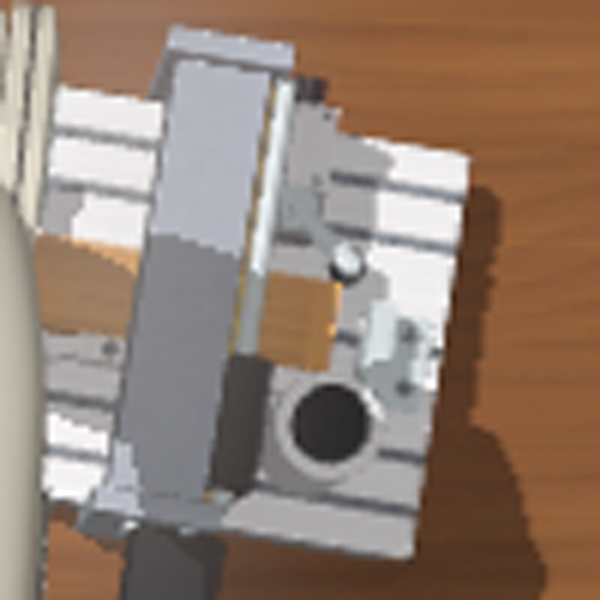

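The rail's inner end is at about (335,325), the roller is at its corner (347,260), and about 12 mm remain to the stop. I'll push slowly.

Emit:
apply_moves([
  {"slide": [0, -3, 0], "twist": 0, "claw": 1},
  {"slide": [0, -6, 0], "twist": 0, "claw": 1},
  {"slide": [0, -8, 0], "twist": 0, "claw": 1},
  {"slide": [0, -10, 0], "twist": 0, "claw": 1},
  {"slide": [0, -11, 0], "twist": 0, "claw": 1},
  {"slide": [0, -11, 0], "twist": 0, "claw": 1},
])

```text
t: 13.85
tool_pos: [0.5395, -0.012, 0.051]
ee_rot: [0.29, 3.128, -0.0]
ft_force: [1.4, 2.2, -2.3]
finger_gap: 0.0432
```

Emit:
apply_moves([
  {"slide": [0, -1, 0], "twist": 0, "claw": 1},
  {"slide": [0, -1, 0], "twist": 0, "claw": 1},
])

```text
t: 14.1
tool_pos: [0.5394, -0.0129, 0.051]
ee_rot: [0.289, 3.128, -0.0]
ft_force: [1.2, 1.8, -1.8]
finger_gap: 0.0431
```

Emit:
apply_moves([
  {"slide": [0, -1, 0], "twist": 0, "claw": 1},
  {"slide": [0, -1, 0], "twist": 0, "claw": 1},
])

```text
t: 14.35
tool_pos: [0.5392, -0.0139, 0.051]
ee_rot: [0.289, 3.128, -0.0]
ft_force: [1.7, 2.3, -1.8]
finger_gap: 0.0435
```

```bash
python3 - <<'E'
from h import *
where()
E
```

```text
t 14.35 machine mm [ 0.  0. 51.] yaw_m 3.1391 F_m [ 1.3  2.6 -1.8] gap 43.5 q [-0.15  0.29 -0.43  0.85 -0.   -1.53]
```

Emit:
apply_moves([
  {"slide": [0, -1, 0], "twist": 0, "claw": 1},
  {"slide": [0, -1, 0], "twist": 0, "claw": 1},
])

```text
t: 14.6
tool_pos: [0.539, -0.0149, 0.051]
ee_rot: [0.289, 3.128, -0.0]
ft_force: [1.9, 2.8, -0.9]
finger_gap: 0.0429
```

Emit:
apply_moves([
  {"slide": [0, -1, 0], "twist": 0, "claw": 1},
  {"slide": [0, -1, 0], "twist": 0, "claw": 1},
])

```text
t: 14.85
tool_pos: [0.5388, -0.0159, 0.051]
ee_rot: [0.29, 3.128, -0.0]
ft_force: [2.6, 2.5, -2.2]
finger_gap: 0.0434
```

```bash
python3 - <<'E'
from h import *
where()
p,d=optics.grab_frame("top"); cv2.imwrite("pics/t6.png",cv2.resize(p[210:310,340:440,::-1],None,fx=6,fy=6,interpolation=cv2.INTER_CUBIC))
E
```

```text
t 14.85 machine mm [ 0. -2. 51.] yaw_m 3.1390 F_m [ 2.1  2.9 -2.2] gap 43.4 q [-0.15  0.29 -0.43  0.85 -0.   -1.54]
```

View pics/t6.png

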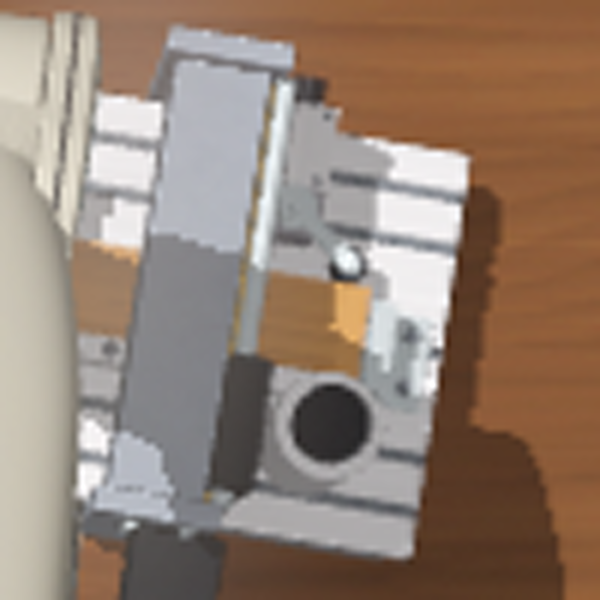

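Emit:
apply_moves([
  {"slide": [0, -1, 0], "twist": 0, "claw": 1},
  {"slide": [0, -1, 0], "twist": 0, "claw": 1},
])

```text
t: 15.15
tool_pos: [0.5387, -0.0168, 0.051]
ee_rot: [0.289, 3.128, -0.0]
ft_force: [2.2, 1.6, -0.5]
finger_gap: 0.0431
```

Emit:
apply_moves([
  {"slide": [0, -1, 0], "twist": 0, "claw": 1},
  {"slide": [0, -1, 0], "twist": 0, "claw": 1},
])

```text
t: 15.4
tool_pos: [0.5386, -0.017, 0.051]
ee_rot: [0.289, 3.128, 0.003]
ft_force: [3.1, 5.1, -0.9]
finger_gap: 0.0433
```

```bash
python3 - <<'E'
from h import *
where()
E
```

```text
t 15.40 machine mm [ 0.  -3.2 51. ] yaw_m 3.1393 F_m [ 2.1  5.5 -0.9] gap 43.3 q [-0.15  0.29 -0.43  0.85  0.   -1.54]
```

Emit:
apply_moves([
  {"slide": [0, -1, 0], "twist": 0, "claw": 1},
  {"slide": [0, -1, 0], "twist": 0, "claw": 1},
])

```text
t: 15.65
tool_pos: [0.5386, -0.017, 0.051]
ee_rot: [0.289, 3.127, 0.007]
ft_force: [3.3, 7.1, -1.3]
finger_gap: 0.0432
```

Emit:
apply_moves([
  {"slide": [0, -1, 0], "twist": 0, "claw": 1},
  {"slide": [0, -1, 0], "twist": 0, "claw": 1},
])

```text
t: 15.9
tool_pos: [0.5387, -0.017, 0.0511]
ee_rot: [0.288, 3.127, 0.01]
ft_force: [4.2, 10.7, -1.1]
finger_gap: 0.0431
```

```bash
python3 - <<'E'
from h import *
where()
E
```

```text
t 15.90 machine mm [ 0.  -3.1 51.1] yaw_m 3.1399 F_m [ 2.2 11.3 -1.1] gap 43.1 q [-0.16  0.29 -0.43  0.85  0.01 -1.54]
```

Firm contact with the stop: 11 N and no further travel. I'll open and lift.

Emit:
apply_moves([
  {"slide": [0, 0, 0], "twist": 0, "claw": -0.6},
  {"slide": [0, 0, 0], "twist": 0, "claw": -0.6},
  {"slide": [0, 0, 0], "twist": 0, "claw": -0.6},
  {"slide": [0, 2, -10], "twist": 0, "claw": -0.6},
  {"slide": [0, 10, -40], "twist": 0, "claw": -0.6},
  {"slide": [0, 40, -90], "twist": 0, "claw": -0.6},
  {"slide": [0, 90, -120], "twist": 0, "claw": -0.6},
  {"slide": [0, 140, -130], "twist": 0, "claw": -0.6},
  {"slide": [0, 200, -140], "twist": 0, "claw": -0.6},
  {"slide": [0, 250, -140], "twist": 0, "claw": -0.6},
])

```text
t: 17.15
tool_pos: [0.585, 0.2283, 0.1933]
ee_rot: [0.289, 3.125, 0.002]
ft_force: [0.7, -0.8, 0.0]
finger_gap: 0.0681
```

```bash
cat > look.py <<'E'
from h import *
import sys
k=sys.argv[1]
where()
p,d=optics.grab_frame("top"); cv2.imwrite(f"pics/t{k}.png",cv2.resize(p[210:310,300:440,::-1],None,fx=5.6,fy=5.6,interpolation=cv2.INTER_CUBIC))
p,d,W=cloud("top",d,p)
x=np.linalg.inv(M); Q=(W@x[:3,:3].T+x[:3,3])*1000
hsv=cv2.cvtColor(p,cv2.COLOR_RGB2HSV)
m=(Q[...,2]>70)&(Q[...,2]<86)&(hsv[...,1]>90)&(hsv[...,0]<25)&(abs(Q[...,0])<60)&(Q[...,1]>-210)&(Q[...,1]<210)
for a in range(-210,60,10):
    s=Q[m&(Q[...,1]>a)&(Q[...,1]<=a+10)]
    if len(s)>20: print(a,len(s),np.round([s[:,0].min(),s[:,0].max(),np.median(s[:,2])],1))
print('y range',Q[m][:,1].min(),Q[m][:,1].max())
p2,_=optics.grab_frame("scene"); cv2.imwrite(f"pics/s{k}.png",cv2.resize(p2[120:320,180:440,::-1],None,fx=3,fy=3,interpolation=cv2.INTER_CUBIC))
E
python3 look.py 7
```

```text
t 17.15 machine mm [  1.2 246.5 193.3] yaw_m 3.1394 F_m [ 0.8 -0.7  0. ] gap 68.1 q [ 0.27  0.3  -0.08  1.19 -0.   -1.12]
-200 43 [-20.5  20.4  79.1]
-190 53 [-19.8  22.4  78.8]
-180 49 [-22.1  19.5  78.9]
-170 52 [-20.3  20.9  78.2]
-160 48 [-19.7  19.7  79. ]
-90 31 [-20.3  18.8  78.4]
-80 50 [-21.1  19.9  79.4]
-70 49 [-20.4  19.1  78.7]
-60 53 [-22.3  19.4  78.8]
-50 48 [-22.5  20.5  77.9]
-40 49 [-22.3  20.1  78.1]
-30 52 [-21.8  20.3  77.8]
-20 51 [-22.3  20.4  78.5]
-10 54 [-22.9  20.9  77.7]
0 50 [-22.2  20.9  77.8]
10 49 [-21.8  19.9  79.2]
20 52 [-22.7  21.6  78. ]
30 43 [-22.   18.8  78.5]
y range -199.2009917000523 39.71456753618756
```

View pics/t7.png

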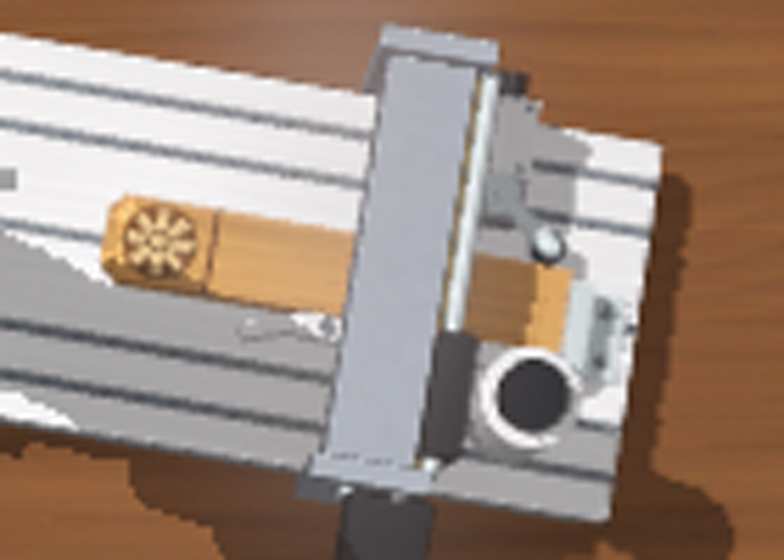

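View pics/s7.png

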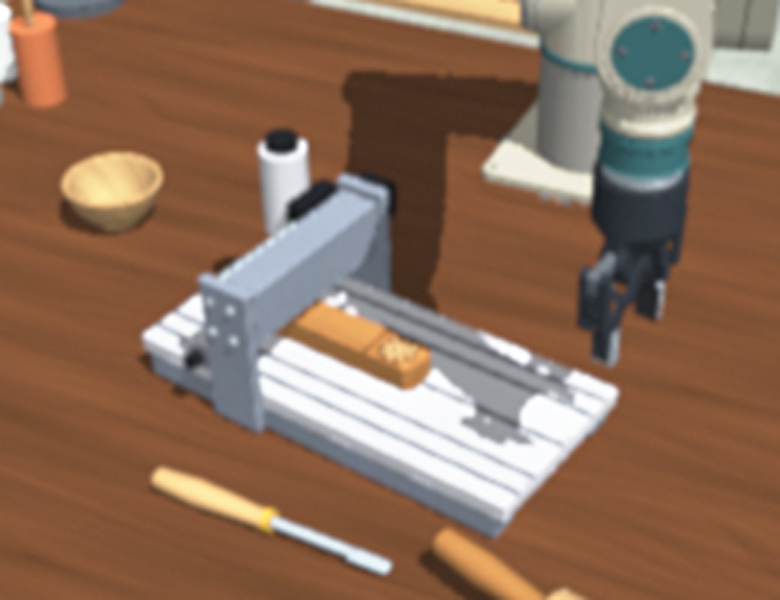

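Both views show the rail in place. I'll compare its yaw and offset with its start pose using the same method.

```bash
cat > cmpr.py <<'E'
from h import *
import sys
def go(p,d):
    p,d,W=cloud("top",d,np.ascontiguousarray(p))
    x=np.linalg.inv(M); Q=(W@x[:3,:3].T+x[:3,3])*1000
    hsv=cv2.cvtColor(p,cv2.COLOR_RGB2HSV)
    m=(Q[...,2]>70)&(Q[...,2]<86)&(hsv[...,1]>90)&(hsv[...,0]<25)&(abs(Q[...,0])<60)&(Q[...,1]>-205)&(Q[...,1]<60)
    for lo,hi in ((-70,25),(-198,-155)):
        s=Q[m&(Q[...,1]>lo)&(Q[...,1]<hi)]
        b=[]
        for a in np.arange(lo,hi,5):
            t=s[(s[:,1]>a)&(s[:,1]<=a+5)]
            if len(t)>10: b.append((a,np.mean(t[:,0]),t[:,0].min(),t[:,0].max()))
        b=np.array(b); print(lo,hi,'slope mean %.4f'%np.polyfit(b[:,0],b[:,1],1)[0],'x mean %.2f'%b[:,1].mean(), 'edge pctl',np.round(np.percentile(s[:,0],[1,99]),1))
go(cv2.imread("pics/top0.png")[:,:,::-1],np.load("pics/top0.npy"))
p,d=optics.grab_frame("top"); cv2.imwrite("pics/topF.png",p[:,:,::-1]); go(p,d)
a=cv2.imread("pics/topF.png")
T=M; k=5.6; ox,oy=300,210
big=cv2.resize(a[210:310,300:440],None,fx=k,fy=k,interpolation=cv2.INTER_CUBIC)
for L in ([[-22,40,78],[22,40,78],[22,-200,78],[-22,-200,78]],[[-30,-200,82],[16,-200,82]],[[-22,-66,74],[-22,-212,74]]):
    q=(project("top",m2w(T,np.array(L,float)))-[ox,oy]+.5)*k-.5
    cv2.polylines(big,[np.round(q).astype(int).reshape(-1,1,2)],True,(0,0,255),1)
cv2.imwrite("pics/ovF.png",big)
E
python3 cmpr.py
```

```text
-70 25 slope mean 0.0157 x mean -0.22 edge pctl [-20.9  21.4]
-198 -155 slope mean 0.0161 x mean 0.09 edge pctl [-20.4  21.1]
-70 25 slope mean 0.0050 x mean -1.21 edge pctl [-22.1  20.2]
-198 -155 slope mean 0.0134 x mean 0.12 edge pctl [-21.4  21.1]
```

View pics/ovF.png

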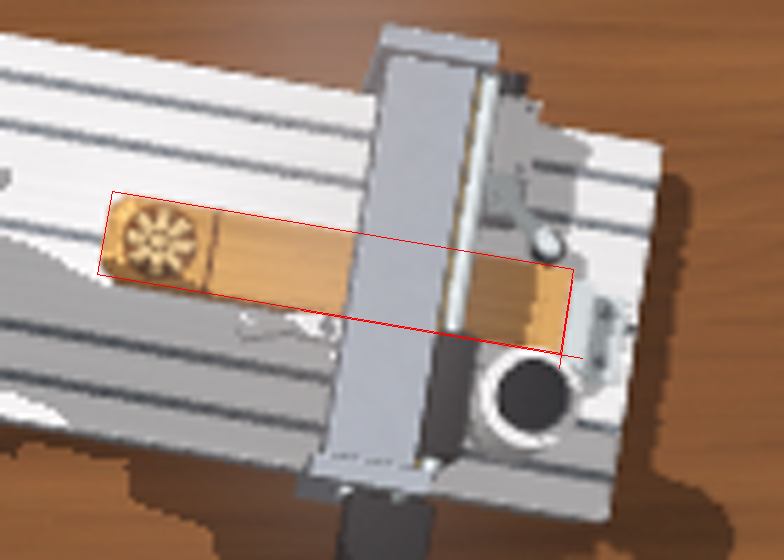

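```bash
cat > cmp2.py <<'E'
from h import *
def edges(D):
    _,_,W=cloud("top",D,0)
    x=np.linalg.inv(M); Q=(W@x[:3,:3].T+x[:3,3])*1000
    m=(Q[...,2]>68)&(Q[...,2]<88)&(abs(Q[...,0])<30)
    out=[]
    for lo,hi in ((-75,-20),(-20,30),(-196,-155)):
        s=Q[m&(Q[...,1]>lo)&(Q[...,1]<hi)]
        b=[]
        for a in np.arange(lo,hi,5):
            t=s[(s[:,1]>a)&(s[:,1]<=a+5)]
            if len(t)>10: b.append((t[:,0].min()+t[:,0].max())/2)
        out.append((round(np.mean(b),2),round(np.std(b)/len(b)**.5,2), len(b)))
    return out
print('start',edges(np.load("pics/top0.npy")))
for i in range(3):
    p,d=optics.grab_frame("top"); print('now',edges(d))
g0=cv2.cvtColor(cv2.imread("pics/top0.png"),cv2.COLOR_BGR2GRAY).astype(float); g1=cv2.cvtColor(p,cv2.COLOR_RGB2GRAY).astype(float)
# intensity step positions of +x side (lit) edges across rail at several y, by sampling profile
for nm,im in (('start',g0),('now',g1)):
    r=[]
    for y in (-70,-60,-50,-40,-30,-165,-175,-185):
        xs=np.arange(10,34,.25)
        q=project("top",m2w(M,np.array([[x,y,78] for x in xs],float))).astype(np.float32)
        v=cv2.remap(im.astype(np.float32),q[:,0][None],q[:,1][None],cv2.INTER_LINEAR)[0]
        gg=np.abs(np.gradient(cv2.GaussianBlur(v[None],(0,0),4)[0])); i=gg.argmax(); r.append(float(xs[i]))
    print(nm,r)
E
python3 cmp2.py
```

```text
start [(np.float64(-1.18), np.float64(0.64), 11), (np.float64(1.22), np.float64(0.16), 10), (np.float64(0.54), np.float64(1.37), 8)]
now [(np.float64(-2.23), np.float64(0.56), 11), (np.float64(-0.5), np.float64(0.21), 10), (np.float64(-0.08), np.float64(1.32), 8)]
now [(np.float64(-1.7), np.float64(0.51), 11), (np.float64(-0.46), np.float64(0.17), 10), (np.float64(0.21), np.float64(1.37), 8)]
now [(np.float64(-2.22), np.float64(0.55), 11), (np.float64(-0.44), np.float64(0.2), 10), (np.float64(0.31), np.float64(1.34), 8)]
start [23.25, 22.0, 23.0, 23.75, 22.5, 20.75, 19.25, 28.0]
now [22.0, 21.75, 22.75, 21.5, 22.25, 22.25, 21.0, 27.75]
```

```bash
python3 - <<'E'
from h import *
where()
a=cv2.imread("pics/top0.png"); p,_=optics.grab_frame("top"); 
cv2.imwrite("pics/fin.png",np.ascontiguousarray(p[:,:,::-1]))
cv2.imwrite("pics/z.png",np.hstack([cv2.resize(i[232:272,378:418],(400,400),interpolation=cv2.INTER_CUBIC) for i in (a,p[:,:,::-1])]))
E
```

```text
t 17.45 machine mm [  0.3 243.1 191. ] yaw_m 3.1383 F_m [ 0.1 -1.2 -0. ] gap 68.0 q [ 0.27  0.3  -0.08  1.19 -0.   -1.12]
```

View pics/z.png

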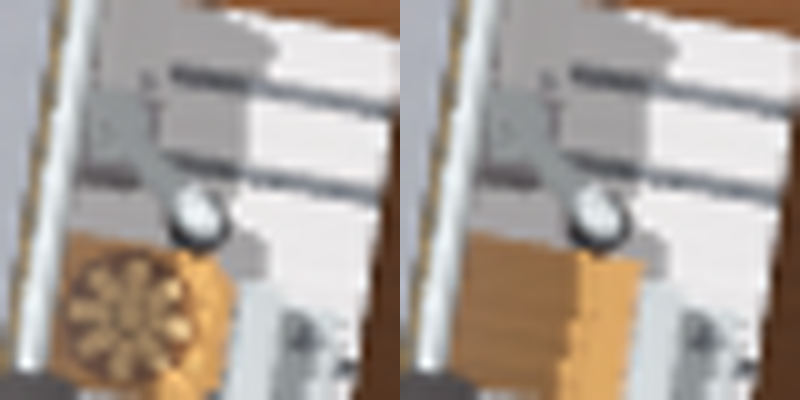

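View pics/fin.png

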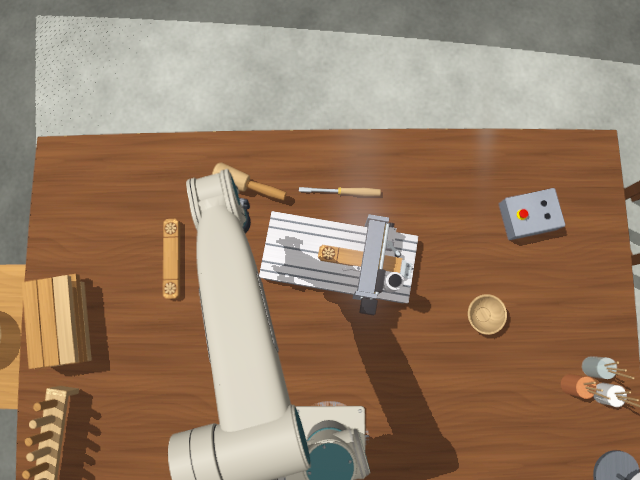

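The plain end sits flush on the stop (crop about (637,330)) and the roller bears on the rail's side at (600,215), where it stood at the start. The done rail, mallet, gouge and bowl are where they were, and the arm is clear. I'll hand the job in.

```bash
python3 -c "
from rig import order; print(order.close_job())"
```

```text
the job is handed in; nothing more can be done
None
```

I drew the rail out about 156 mm, lifted it by its middle, turned it half a turn face up and laid it back on the bed. I then gripped it near the carved end and pushed the plain end in under the bridge until it met the stop. The job was handed in at about 17.5 s, with the arm clear.

What the last checks showed:
- **Home against the stop:** the push rose to 11 N with no further travel. After release the rail measured y −199.2 to 39.7 mm, within a pixel of the expected −200 to 40, and no gap shows at the stop.
- **Switch:** the roller bears on the rail's side where it stood at the start, so the switch should be tripped. I could only judge this from the picture.
- **Along the fence:** two measurements disagreed slightly. Depth edges put the rail's outer half about 1–1.7 mm further towards the fence side (−x) than at the start, a turn of about 0.5° from its start pose. Against the machine frame it is about 0.2° off, with the overlay lines on its edges. I put this down to measurement noise or a slightly skewed start, and did not correct it.
- **Other things:** the done rail, mallet, gouge and bowl look unmoved in the last picture.

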